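Bring the empty place of the spice carousel to the front and load the tin

ROBOT

A 7-joint arm with a two-finger parallel gripper is mounted at the origin on the work surface. World frame = base frame: x ahead of the robot, y to its left, z up, the work surface at z = 0. Lengths are in m, angles in degrees, forces in N, time in s.
With the tool pointing down it reaches from about 0.4 to 0.925 m from the base axis. Payload 4.1 kg.
Tool frame: the origin (TCP) lies on the centre line of the jaws, within the pads' length; the fingertips stand r.tcp_to_tips ahead of it and the grasp point (between the pads) lies 6 mm ahead of it (r.tcp_to_tips is the distance from the TCP to the fingertips, in m); z points along the fingers, y is the line along which they close (so a half turn about z gives the same grasp; the last joint's range is limited). The gripper opens to 85 mm and grips with 20 to 120 N. Pads are 22 mm wide; open, the fingers measure 114 mm over their backs; the gripper's body (76 mm by 85 mm) begins 54 mm behind the grasp point. The pads swing forward as they close: fully open they stand 13 mm farther back than shut.
Start: joints at [57.811, 22.827, 2.584, 88.041, -1.071, 69.15, -2.905], TCP at [0.29, -0.582, 0.256] pointing down, gripper open.
Joint ranges: [-161.44, 161.44], [-28.35, 127.94], [-78.24, 83.42], [0, 140.83], [-78.03, 258.03], [13.02, 114.36], [-168.23, 168.23]. Speed limits (degrees/s): [147.25, 147.25, 180, 180, 180, 180, 180].

INTERFACE

Orientations are given as [roll, pitch, yaw] about the fixed x, y, z axes, in that order (R = Rz(yaw) Ry(pitch) Rx(roll)).
In Python, from workcell import r gives the robot as it stands.
- The arm moves only by the tool drive_tool, never from a script. Its argument "increments" is a list of rows, each a list of 7 numbers: the shift along the world's x, y, z in mm, then the turn, a rotation vector about the world's x, y, z in rad, then the closure, from 0 (fully open) to 1 (shut). A call has 1 to 10 rows; each row shifts and turns the commanded pose from where the row before left it; what a row does not reach is not made up. A row lasts 1/10 s, in which the tool goes at most 50 mm and 8.59 degrees, less where a joint would pass 70% of its speed; a pose out of reach is approached as far as the arm can. A call with a gripper value outside its range is refused whole. The fingers move at their own pace and stop on an object; "newtons" is the grip in N (left out, the last holds). Time passes only in rows, so rows that do not move let the fingers close. It gives the time, the measured TCP pose, the force, the opening and the grip force at its end, in the units of the state.
- r.sense(): the state, without advancing time (a new reading comes with each control period).
- r.capture(name): name is "side" or "top"; returns (picture, depth): 400x640x3 uint8, blue, green, red; 400x640 float32, m along the optical axis (not along the pixel's ray), 0 where there is no reading.
- r.calibration(name): a dict with "mtx" (3x3 intrinsics, pixels), "k1" (the pictures are not rectified: a ray, as slopes to the right and down, at radius r is drawn at 1 + k1 r^2 times it, then the intrinsics apply), "rvec" (rotation vector, rad) and "tvec" (3), from world to camera coordinates, as OpenCV has them. Camera axes: x right, y down, z forward; pixel columns grow to the right and rows downward; lengths in m; the calibration is good to about 2 mm. A picture is of the moment at which its call begins. calibration takes no time and is no camera call.
- r.close_job(): hands the job in; it is judged then, once.
Trained networks look in the newest picture that a camera, given by its name, has taken for a name from the list of things; names that differ only in an ending like _2 or _b are one class to them, and where a whole thing is asked for, a point or a joint stands for the part that bears it (a point fixed in the world has none). Each returns a list of dicts, best first, with "score" (0 to 1); they miss things now and then, are a little off and sometimes report something else, mostly with a low value. They report only what shows in the picture. A call takes as long as a camera call. They do not tell look-alikes from the thing itself.
- r.find_in(query, camera): "box" ([left, top, right, bottom] in pixels, round what is visible of it).
- r.outline_of(query, camera): "pixels" (400x640 bool, what is visible of it) and "box" ([left, top, right, bottom] in pixels, round what is visible of it).
- r.mark_of(query, camera): "uv" ([column, row] in pixels: a listed point, or the origin of a listed thing).
The state is a dict: "clock": time; "joint_pos": joint angles; "joint_vel": joint speeds; "tau": joint torques, N m; "tcp_pos": TCP position; "tool_rot": TCP orientation; "wrist_force": force on the tool from outside, world axes, zero at the start; "moment": the same for the moment, N m; "grip_width": opening from 0.0 (shut) to 1.0 (fully open); "grip_force": force on a finger pad.
Only numpy, scipy, OpenCV 4.12 (cv2) and the standard library are available. Lean on these libraries where they do the work, as an engineer would, in place of code of your own. Each camera call takes 0.05 s, during which the arm holds its last target. There are 200 camera calls.

TASK

Push one of the pegs on the rim to turn the spice carousel until its empty square place faces the front and the brass spring bolt has snapped out behind the cam, pressing it home against the rubber buffer gently, never with more than about 20 N. Then set the square spice tin down upright in that place, fully down, and let go, with the carousel still bolted. Leave the pepper mill, the mustard jar and the salt pot alone.

Things in the scene. Friction and masses are not known exactly. Their poses are not given: they have to be found in the camera images.
- mat: Fixed cork mat, 410 x 300 x 4 mm, under the carousel. Origin: its underside's centre, on the carousel's turning axis. Its -x side is the front, towards the robot. There, just past the rim, stands a fixed steel catch block, 30 mm wide, top 43 mm above the table, with bolt and buffer; the carousel's foot with it is askew to the mat by up to 0.1 rad either way (not measured).
- carousel: Turning wooden disc, 280 mm across, top 38 mm above the table. On it, turning with it: 3 fixed jars (45 mm across, up to 72 mm above the disc, 70 mm from the axis), a 20 mm post on the axis, 85 mm high, pegs, square place. Origin on the axis, 4 mm above the table; -x points to the place. Starts 0.9 to 2.3 rad short of home, goes home counter-clockwise (from above); drags 2 to 3 N at a peg.
- bolt (a joint): Brass spring bolt in the catch block: 0 out, about 0.006 m pushed in. It is out until, over the last 0.5 rad before home, a cam on the rim pushes it in (1 to 3 N more); then a tab on the rim meets the block's rubber buffer, about 7 N per mm at the peg, and 1 to 2 mm further, at 11 to 16 N at the peg, it snaps out behind the cam and holds the disc. Home is found by feel, up to 0.12 rad off front.
- place (a point): The empty square place on the carousel: a socket 48 mm square inside, walls 4 mm thick and 12 mm high. Point: centre of its floor (the disc's top), 85 mm from the turning axis; axes as carousel, walls along x and y.
- peg0 (a point): Centre of the top of the peg straight across the axis from the square place. All three pegs are upright round wood, 14 mm across, 40 mm high above the disc, 125 mm from the axis.
- peg1 (a point): Centre of the top of the peg 60 degrees clockwise (seen from above) from the square place.
- peg2 (a point): Centre of the top of the peg 60 degrees counter-clockwise (seen from above) from the square place.
- board: Fixed wooden cutting board, 280 x 240 x 20 mm. Origin: centre of its underside.
- tin: Loose square spice tin, 44 x 44 mm, 62 mm high, 0.12 kg, standing on the board. Origin: centre of its underside; x and y along its sides, z up. Any of its four ways round will do in the place.
- mill: Wooden pepper mill, 58 mm across, 205 mm high, loose, standing near the far edge. Origin: centre of its underside. Leave alone.
- mustard: Round jar, 60 mm across, 90 mm high, loose. Origin: centre of its underside. Leave alone.
- saltpot: White ceramic salt bowl, 100 mm across, 55 mm high, loose. Origin: centre of its underside. Leave alone.
Mind the look-alikes: they are no part of the job. Leave any blue or green look-alike of the tin alone.

How it is judged (in metres and radians):
On the way:
1. the square place faces the front and the bolt has snapped out behind the cam, while the tin is not yet in the place (value of joint bolt below 0.002 m and x of place in the frame of mat below -0.075 m and y of place in the frame of mat between -0.022 and 0.022 m and horizontal distance between tin and place above 0.06 m), for 0.2 s.
At the end, for the whole second after the job is handed in: The square place points to the mat's front within 22 mm sideways (about 0.26 rad), the bolt is out behind the cam (travel under 2 mm), and the tin stands upright (within 0.06 rad) in the place, centred within 4 mm and within 3 mm of its floor, at rest and released (value of joint bolt below 0.002 m and x of place in the frame of mat below -0.075 m and y of place in the frame of mat between -0.022 and 0.022 m and horizontal distance between tin and place below 0.004 m and z of tin in the frame of place between -0.003 and 0.003 m and angle between tin's own z axis and vertical below 0.06 rad and linear speed of tin below 0.01 m/s); the robot touches nothing.
It fails at once if the carousel is pushed with more than 22 N (contact force between the fingers and carousel above 22 N).
It fails at once if the tin is dropped or jammed hard onto the carousel (more than 35 N) (contact force between tin and carousel above 35 N).
It fails at once if the pepper mill is moved or tipped (distance of mill from where it was at the start of the episode above 0.02 m or angle between mill's own z axis and vertical above 0.3 rad).
It fails at once if the mustard jar is moved (distance of mustard from where it was at the start of the episode above 0.02 m).
It fails at once if the salt pot is moved (distance of saltpot from where it was at the start of the episode above 0.02 m).
It also fails if it takes over 72 s, if anything falls off the work surface, if the arm or the gripper's body presses on something with over 40 N, if the wrist force passes 120 N, or if a joint passes its speed limit or range.

## Working session

There is one attempt and no reset: what is moved stays moved. The work goes in short steps, Python scripts to look and compute and a tool call to move; the robot and the scene stay as the last step left them, time stands still between calls to the robot, and variables do not carry over. Pictures are saved under pics/ and viewed, at most 10 in all, crops included, and the job is handed in when it is done.

Besides the shell and the picture viewer there is one more tool, called after "Emit:" in YAML: its name, and indented under it one key for each argument. drive_tool: Moves the arm, as the interface text tells. Its arguments: {"type":"object","properties":{"increments":{"type":"array"},"newtons":{"type":"number"}},"required":["increments"]}

```bash
mkdir -p pics
cat > h.py <<'E'
import numpy as np, cv2
from workcell import r
def cam(n):
    c=r.calibration(n); R=cv2.Rodrigues(np.array(c["rvec"],float))[0]; return np.array(c["mtx"]),c["k1"],R,np.array(c["tvec"],float).ravel()
def ray(n,uv):
    K,k1,R,t=cam(n); d=np.array([k1,0,0,0.])
    p=cv2.undistortPoints(np.array(uv,float).reshape(-1,1,2),K,d).reshape(-1,2)
    return np.c_[p,np.ones(len(p))]
def atz(n,uv,z):
    K,k1,R,t=cam(n); d=ray(n,uv)@R; o=-R.T@t
    return o+d*((z-o[2])/d[:,2])[:,None]
def cloud(n,D,mask):
    K,k1,R,t=cam(n); v,u=np.nonzero(mask&(D>0)); p=ray(n,np.c_[u,v])*D[v,u][:,None]
    return (p-t)@R,np.c_[u,v]
E
python3 - <<'E'
from h import *
for n in("top","side"):
    I,D=r.capture(n); cv2.imwrite(f"pics/{n}0.png",I); np.save(n+"D.npy",D)
    K,k1,R,t=cam(n); print(n,(-R.T@t).round(3),R.round(2)[2],k1)
    for q in["place","peg0","peg1","peg2","mat","carousel","board","tin","mill","mustard","saltpot"]:
        for m in r.mark_of(q,n)[:3]: print(q,np.round(m["uv"],1),round(m["score"],2),atz(n,m["uv"],{"place":.038,"peg0":.078,"peg1":.078,"peg2":.078,"tin":.02}.get(q,0)).round(3))
s=r.sense();print(s["clock"],s["tool_rot"],s["wrist_force"],r.tcp_to_tips)
E
```

```text
top [0.335 0.011 1.188] [ 0.16  0.01 -0.99] -0.10799875808484256
place [272.5 169.9] 0.85 [[0.583 0.15  0.038]]
peg0 [256.9 208. ] 0.75 [[0.476 0.18  0.078]]
peg0 [342.8 199.3] 0.74 [[ 0.504 -0.035  0.078]]
peg0 [295.1 131.4] 0.66 [[0.677 0.092 0.078]]
peg1 [256.9 208. ] 0.75 [[0.476 0.18  0.078]]
peg1 [342.8 199.3] 0.74 [[ 0.504 -0.035  0.078]]
peg1 [295.1 131.4] 0.66 [[0.677 0.092 0.078]]
peg2 [256.9 208. ] 0.75 [[0.476 0.18  0.078]]
peg2 [342.8 199.3] 0.74 [[ 0.504 -0.035  0.078]]
peg2 [295.1 131.4] 0.66 [[0.677 0.092 0.078]]
carousel [301.1 184.4] 0.71 [[0.553 0.075 0.   ]]
board [433.6 191.9] 0.77 [[ 0.543 -0.283  0.   ]]
tin [395.3 281.3] 0.93 [[ 0.303 -0.177  0.02 ]]
tin [427.5 210.4] 0.91 [[ 0.489 -0.261  0.02 ]]
tin [437.4 278.5] 0.68 [[ 0.312 -0.287  0.02 ]]
mill [371.8 122.2] 0.89 [[ 0.734 -0.114  0.   ]]
mill [257.9 210.5] 0.69 [[0.479 0.189 0.   ]]
mustard [425.8 120.3] 0.95 [[ 0.744 -0.265  0.   ]]
mustard [268.6 166.1] 0.36 [[0.602 0.166 0.   ]]
saltpot [183.5 137.3] 0.96 [[0.678 0.407 0.   ]]
saltpot [375.  121.5] 0.46 [[ 0.736 -0.123  0.   ]]
side [0.187 0.692 0.764]
[... 295 characters left out ...]
8 [[0.475 0.184 0.078]]
peg1 [329.6 178.1] 0.6 [[ 0.503 -0.031  0.078]]
peg2 [243.8 187.6] 0.81 [[0.672 0.101 0.078]]
peg2 [297.7 240. ] 0.8 [[0.475 0.184 0.078]]
peg2 [329.6 178.1] 0.6 [[ 0.503 -0.031  0.078]]
carousel [295.3 219.4] 0.83 [[0.546 0.07  0.   ]]
board [351.4 147.4] 0.88 [[ 0.543 -0.274  0.   ]]
tin [363.2 144.9] 0.93 [[ 0.508 -0.278  0.02 ]]
tin [419.7 192.9] 0.86 [[ 0.295 -0.154  0.02 ]]
tin [426.4 169.8] 0.61 [[ 0.306 -0.256  0.02 ]]
mill [269.5 157. ] 0.7 [[ 0.737 -0.114 -0.   ]]
mustard [291.2 127.2] 0.96 [[ 0.758 -0.28   0.   ]]
saltpot [167.8 297.5] 0.9 [[0.672 0.4   0.   ]]
1.2 [ 1.79997750e+02 -4.27742801e-04  2.65208736e+01] [ 0.81630099 -0.03228476  0.37233374] 0.025
```

View pics/top0.png

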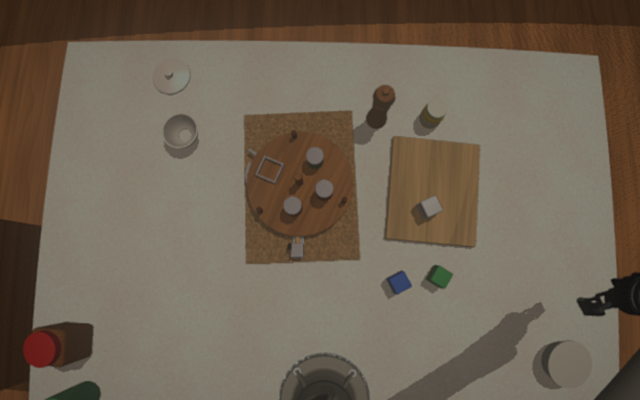

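View pics/side0.png

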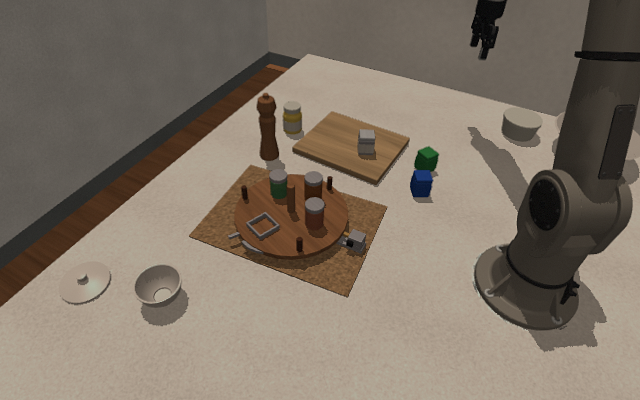

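Run:
```python
from h import *
D=np.load("topD.npy")
c=np.array([.5512,.0818])
m=np.ones_like(D,bool)
P,uv=cloud("top",D,m)
def near(x,y,rad,z0,z1): 
    k=(np.hypot(P[:,0]-x,P[:,1]-y)<rad)&(P[:,2]>z0)&(P[:,2]<z1); return P[k]
T=near(.49,-.262,.06,.07,.1); print("tin",len(T),T.mean(0).round(4),np.median(T[:,2]).round(4))
ra=cv2.minAreaRect((T[:,:2]*1000).astype(np.float32));print(ra)
print("board z",np.median(near(.56,-.262,.03,-.02,.05)[:,2]).round(4))
B=near(.39,.08,.05,.03,.06);print("blk",len(B),B.mean(0).round(4)); print(cv2.minAreaRect((B[:,:2]*1000).astype(np.float32)))
# jars
k=(np.hypot(*(P[:,:2]-c).T)<.1)&(P[:,2]>.085)
for a in range(0,360,20):
    q=P[k]-np.r_[c,0]; an=np.degrees(np.arctan2(q[:,1],q[:,0]))%360; s=(an>=a)&(an<a+20)&(np.hypot(q[:,0],q[:,1])>.03)
    if s.sum()>3: print(a,s.sum(),q[s,2].max().round(3),np.hypot(q[s,0],q[s,1]).max().round(3))
for n in("side","top"):
  r.capture(n)
  for x in r.outline_of("tin",n)[:3]:print(n,x["box"],x["score"])
  o=r.outline_of("mat",n)
  if o: 
    Q=atz(n,np.argwhere(o[0]["pixels"])[:,::-1],.004); print("mat",cv2.minAreaRect((Q[:,:2]*1000).astype(np.float32)))
  o=r.outline_of("place",n)
```

```text
tin 318 [ 0.4913 -0.2553  0.0822] 0.0825
((492.0885314941406, -256.096923828125), (44.54288864135742, 44.637107849121094), 26.406110763549805)
board z 0.021
blk 456 [0.4048 0.0798 0.04  ]
((402.9434509277344, 72.83616638183594), (82.52920532226562, 72.53058624267578), 26.020235061645508)
140 20 0.111 0.08
160 172 0.112 0.092
180 75 0.109 0.089
220 65 0.118 0.092
240 177 0.116 0.096
260 31 0.113 0.086
300 113 0.107 0.092
320 147 0.108 0.093
340 4 0.105 0.076
side [415.1, 148.6, 437.4, 168.6] 0.95
side [357.0, 126.0, 376.1, 155.0] 0.71
side [411.0, 169.4, 432.6, 197.8] 0.71
mat ((551.6403198242188, 82.54003143310547), (409.32049560546875, 303.06121826171875), 4.424916744232178)
top [381.6, 269.6, 415.6, 296.3] 0.96
top [429.7, 267.0, 451.1, 287.3] 0.89
top [418.1, 195.9, 442.6, 220.6] 0.64
mat ((551.7769165039062, 79.19073486328125), (415.582275390625, 305.07354736328125), 3.507634162902832)
```

Emit:
drive_tool:
  increments:
    - [20,40,0,0,0,-0.14,1]
    - [20,45,0,0,0,-0.14,1]
    - [20,45,0,0,0,-0.14,1]
    - [20,45,0,0,0,-0.14,1]
    - [20,45,0,0,0,-0.14,1]
    - [20,45,0,0,0,-0.13,1]
    - [20,45,0,0,0,0,1]
    - [16,45,0,0,0,0,1]
    - [10,45,0,0,0,0,1]
    - [10,45,0,0,0,0,1]

```text
clock: 2.6
tcp_pos: [0.4648, -0.1393, 0.2567]
tool_rot: [180.0, -0.1, -20.2]
wrist_force: [1.0, 0.1, 0.1]
grip_width: -0.0
grip_force: 0.0
```

Emit:
drive_tool:
  increments:
    - [3,39,-20,0,0,-0.04,1]
    - [3,39,-30,0,0,0,1]
    - [2,38,-40,0,0,0,1]
    - [0,0,-41,0,0,0,1]
    - [0,0,-40,0,0,0,1]
    - [0,0,0,0,0,0,1]
    - [0,0,0,0,0,0,1]

```text
clock: 3.3
tcp_pos: [0.4724, -0.029, 0.0895]
tool_rot: [180.0, 0.0, -22.5]
wrist_force: [-0.3, -0.3, 1.8]
grip_width: -0.001
grip_force: 0.0
```

Emit:
drive_tool:
  increments:
    - [1,6,-2,0,0,0,1]
    - [0,0,0,0,0,0,1]

```text
clock: 3.5
tcp_pos: [0.4751, -0.0221, 0.0891]
tool_rot: [-179.9, -0.2, -22.5]
wrist_force: [-0.5, 1.0, 0.6]
grip_width: -0.003
grip_force: 0.0
```

```bash
cat > arc.py <<'E'
import sys; from h import *
# arc.py a1 step n : rows of the tool circle, from sensed pose
step,n=float(sys.argv[1]),int(sys.argv[2]); c=np.array([.5512,.0818])
s=r.sense(); p=np.array(s["tcp_pos"][:2]); d=p-c
a=np.degrees(np.arctan2(d[1],d[0]))%360; print("t",s["clock"],p.round(4),"z",round(s["tcp_pos"][2],4),"ang",a.round(2),"R",np.hypot(*d).round(4),"yaw",round(s["tool_rot"][2],1),"F",np.round(s["wrist_force"],1))
A=np.radians(a+step*np.arange(n+1)); R=.1263
q=c+R*np.c_[np.cos(A),np.sin(A)]; q0=q[0]; print("radial fix",((q0-p)*1000).round(1)); print((np.diff(q,axis=0)*1000).round(1).tolist())
E
python3 arc.py 4 27
```

```text
t 3.5 [ 0.4751 -0.0221] z 0.0891 ang 233.78 R 0.1288 yaw -22.5 F [-0.5  1.   0.6]
radial fix [1.5 2. ]
[[7.3, -5.0], [7.6, -4.4], [7.9, -3.9], [8.2, -3.3], [8.4, -2.8], [8.5, -2.2], [8.7, -1.6], [8.8, -1.0], [8.8, -0.3], [8.8, 0.3], [8.8, 0.9], [8.7, 1.5], [8.6, 2.1], [8.4, 2.7], [8.2, 3.3], [7.9, 3.8], [7.7, 4.4], [7.3, 4.9], [7.0, 5.4], [6.6, 5.9], [6.1, 6.3], [5.7, 6.7], [5.2, 7.1], [4.7, 7.5], [4.2, 7.8], [3.6, 8.0], [3.0, 8.3]]
```

Emit:
drive_tool:
  increments:
    - [3,0,-2,0,0,0,1]
    - [1.8,-1.2,0,0,0,0,1]
    - [1.8,-1.2,0,0,0,0,1]
    - [1.8,-1.1,0,0,0,0,1]
    - [1.9,-1.1,0,0,0,0,1]
    - [1.9,-1.1,0,0,0,0,1]
    - [1.9,-1,0,0,0,0,1]
    - [1.9,-1,0,0,0,0.02,1]
    - [2,-1,0,0,0,0.02,1]
    - [2,-1,0,0,0,0.02,1]

```text
clock: 4.5
tcp_pos: [0.4926, -0.0327, 0.085]
tool_rot: [180.0, 0.1, -19.0]
wrist_force: [-2.1, -0.4, 2.1]
grip_width: -0.004
grip_force: 1.2
```

```bash
python3 arc.py 4 26
```

```text
t 4.5 [ 0.4926 -0.0327] z 0.085 ang 242.88 R 0.1287 yaw -19.0 F [-2.1 -0.4  2.1]
radial fix [1.1 2.1]
[[8.0, -3.7], [8.2, -3.2], [8.4, -2.6], [8.6, -2.0], [8.7, -1.4], [8.8, -0.8], [8.8, -0.2], [8.8, 0.4], [8.8, 1.1], [8.7, 1.7], [8.5, 2.3], [8.3, 2.9], [8.1, 3.4], [7.9, 4.0], [7.6, 4.5], [7.2, 5.0], [6.9, 5.5], [6.5, 6.0], [6.0, 6.4], [5.6, 6.8], [5.1, 7.2], [4.6, 7.5], [4.0, 7.8], [3.5, 8.1], [2.9, 8.3], [2.3, 8.5]]
```

Emit:
drive_tool:
  increments:
    - [4,-1.5,0,0,0,0.035,1]
    - [6.2,-2,0,0,0,0.05,1]
    - [8.4,-2.2,0,0,0,0.07,1]
    - [8.5,-1.8,0,0,0,0.07,1]
    - [8.7,-1.2,0,0,0,0.07,1]
    - [8.8,-0.6,0,0,0,0.07,1]
    - [8.8,0,0,0,0,0.07,1]
    - [8.8,0.6,0,0,0,0.07,1]
    - [8.8,1.3,0,0,0,0.07,1]
    - [8.7,1.9,0,0,0,0.07,1]

```text
clock: 5.5
tcp_pos: [0.5735, -0.0444, 0.0852]
tool_rot: [179.6, 0.1, 17.8]
wrist_force: [-0.0, -10.0, 2.1]
grip_width: 0.0
grip_force: 0.6
```

```bash
python3 arc.py 4 18
```

```text
t 5.5 [ 0.5735 -0.0444] z 0.0852 ang 280.01 R 0.1282 yaw 17.8 F [ -0.  -10.    2.1]
radial fix [-0.3  1.9]
[[8.6, 1.8], [8.5, 2.4], [8.3, 3.0], [8.1, 3.6], [7.8, 4.1], [7.5, 4.7], [7.1, 5.2], [6.8, 5.7], [6.3, 6.1], [5.9, 6.6], [5.4, 6.9], [4.9, 7.3], [4.4, 7.6], [3.9, 7.9], [3.3, 8.2], [2.7, 8.4], [2.1, 8.6], [1.5, 8.7]]
```

Emit:
drive_tool:
  increments:
    - [0,0,0,0,0,0,1]

```text
clock: 5.6
tcp_pos: [0.5754, -0.0429, 0.0861]
tool_rot: [179.7, -0.1, 17.8]
wrist_force: [-0.4, -7.2, 7.9]
grip_width: 0.001
grip_force: 0.0
```

Run:
```python
from h import *
I,D=r.capture("top")
cv2.imwrite("pics/t1.png",cv2.resize(I[100:290,220:420],None,fx=3,fy=3,interpolation=cv2.INTER_CUBIC))
for m in r.mark_of("peg0","top")[:3]: print(m["uv"],m["score"],atz("top",m["uv"],.078).round(4))
for m in r.mark_of("place","top")[:3]: print(m["uv"],m["score"],atz("top",m["uv"],.038).round(4))
s=r.sense();print(s["tcp_pos"],s["tool_rot"],s["wrist_force"],s["moment"])
```

```text
[342.2, 166.5] 0.96 [[ 0.5879 -0.0314  0.078 ]]
[261.3, 147.8] 0.58 [[0.6315 0.1765 0.078 ]]
[287.4, 227.1] 0.58 [[0.4303 0.1014 0.078 ]]
[266.9, 194.5] 0.86 [[0.5172 0.1615 0.038 ]]
[ 0.57482258 -0.04236761  0.08660116] [ 1.79692402e+02 -1.09088115e-01  1.77388342e+01] [-1.80100295 -6.95512656  8.00323466] [-0.89577845  0.22341197 -0.01135197]
```

View pics/t1.png

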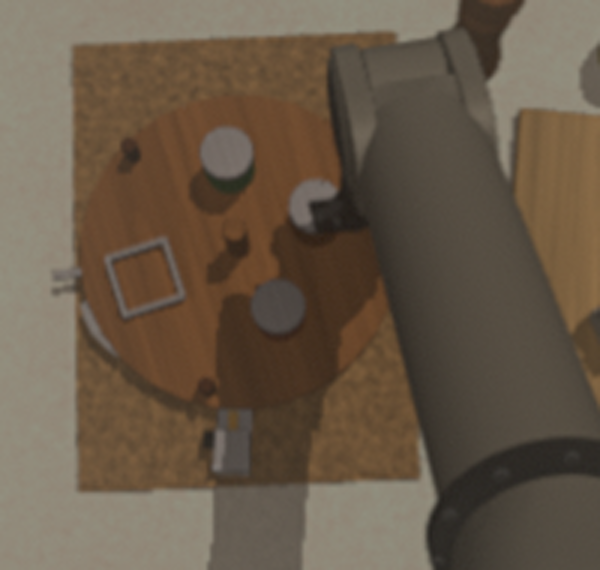

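Emit:
drive_tool:
  increments:
    - [-2,-3,10,0,0,0,1]
    - [-8,-5,20,0,0,0.14,1]
    - [-5,0,10,0,0,0.145,1]
    - [0,0,0,0,0,0.145,1]
    - [0,0,0,0,0,0.145,1]
    - [0,0,0,0,0,0.145,1]
    - [0,0,0,0,0,0.145,1]
    - [0,0,0,0,0,0.145,1]
    - [0,0,0,0,0,0.145,1]
    - [0,0,0,0,0,0.145,1]

```text
clock: 6.75
tcp_pos: [0.5583, -0.0457, 0.1256]
tool_rot: [179.9, -0.0, 92.8]
wrist_force: [-0.4, 0.8, 0.1]
grip_width: -0.002
grip_force: 0.0
```

Emit:
drive_tool:
  increments:
    - [0,0,0,0,0,0.145,1]
    - [0,0,0,0,0,0.12,1]
    - [0,0,0,0,0,0,1]

```text
clock: 7.05
tcp_pos: [0.5582, -0.0458, 0.1254]
tool_rot: [179.9, -0.0, 107.6]
wrist_force: [0.2, -0.7, -0.2]
grip_width: 0.003
grip_force: 0.0
```

```bash
python3 arc.py 4 2; python3 -c "
from h import *
c=np.array([.5512,.0818])
for a in (290,):
  A=np.radians(a);t=np.array([-np.sin(A),np.cos(A)]);p=c+.125*np.array([np.cos(A),np.sin(A)]);print(p-t*.0215,p-t*.036)"
```

```text
t 7.05 [ 0.5582 -0.0458] z 0.1254 ang 273.16 R 0.1278 yaw 107.6 F [ 0.2 -0.7 -0.2]
radial fix [-0.1  1.5]
[[8.8, 0.8], [8.7, 1.4]]
[ 0.57374913 -0.04301501] [ 0.56012358 -0.0479743 ]
```

Emit:
drive_tool:
  increments:
    - [0,-1,-20,0,0,0,1]
    - [0,-1,-19,0,0,0,1]
    - [1,0,0,0,0,0,1]
    - [2,0.5,0,0,0,0,1]
    - [2,0.5,0,0,0,0,1]
    - [2,0.5,0,0,0,0,1]
    - [2,0.5,0,0,0,0,1]
    - [2,0.5,0,0,0,0,1]
    - [2,0.6,0,0,0,0,1]
    - [2,0.6,0,0,0,0,1]

```text
clock: 8.05
tcp_pos: [0.5731, -0.0443, 0.0862]
tool_rot: [180.0, 0.0, 107.5]
wrist_force: [-1.4, -0.1, 0.3]
grip_width: -0.0
grip_force: 0.0
```

```bash
sed -i 's/R=.1263/R=.1275/' arc.py; python3 arc.py 4 18
```

```text
t 8.05 [ 0.5731 -0.0443] z 0.0862 ang 279.87 R 0.128 yaw 107.5 F [-1.4 -0.1  0.3]
radial fix [-0.1  0.5]
[[8.7, 1.8], [8.6, 2.4], [8.4, 3.0], [8.1, 3.6], [7.9, 4.2], [7.6, 4.7], [7.2, 5.2], [6.8, 5.7], [6.4, 6.2], [6.0, 6.6], [5.5, 7.0], [5.0, 7.4], [4.5, 7.7], [3.9, 8.0], [3.4, 8.2], [2.8, 8.5], [2.2, 8.6], [1.6, 8.8]]
```

Emit:
drive_tool:
  increments:
    - [3,0.8,0,0,0,0.03,1]
    - [5.5,1.5,0,0,0,0.05,1]
    - [8.5,2.5,0,0,0,0.07,1]
    - [8.4,3,0,0,0,0.07,1]
    - [8.1,3.6,0,0,0,0.07,1]
    - [7.9,4.2,0,0,0,0.07,1]
    - [7.6,4.7,0,0,0,0.07,1]
    - [7.2,5.2,0,0,0,0.07,1]
    - [6.8,5.7,0,0,0,0.07,1]
    - [6.4,6.2,0,0,0,0.07,1]

```text
clock: 9.05
tcp_pos: [0.6418, -0.0079, 0.0858]
tool_rot: [-179.8, -0.1, 144.4]
wrist_force: [-2.6, -2.0, 1.4]
grip_width: 0.001
grip_force: 1.3
```

```bash
python3 arc.py 4 12;python3 arc.py 2 20 | tail -1
```

```text
t 9.05 [ 0.6418 -0.0079] z 0.0858 ang 315.28 R 0.1275 yaw 144.4 F [-2.6 -2.   1.4]
radial fix [ 0. -0.]
[[6.0, 6.5], [5.6, 6.9], [5.1, 7.3], [4.5, 7.7], [4.0, 7.9], [3.4, 8.2], [2.9, 8.4], [2.3, 8.6], [1.7, 8.7], [1.0, 8.8], [0.4, 8.9], [-0.2, 8.9]]
[[3.1, 3.2], [3.0, 3.3], [2.8, 3.4], [2.7, 3.5], [2.6, 3.6], [2.5, 3.7], [2.3, 3.8], [2.2, 3.9], [2.1, 3.9], [1.9, 4.0], [1.8, 4.1], [1.6, 4.1], [1.5, 4.2], [1.4, 4.2], [1.2, 4.3], [1.1, 4.3], [0.9, 4.4], [0.8, 4.4], [0.6, 4.4], [0.4, 4.4]]
```

Run:
```python
from h import *
I=cv2.imread("pics/top0.png"); H=I[225:270,275:320]
cv2.imwrite("pics/blk.png",cv2.resize(H,None,fx=12,fy=12,interpolation=cv2.INTER_CUBIC))
hsv=cv2.cvtColor(H,cv2.COLOR_BGR2HSV); g=((hsv[...,1]<60)&(hsv[...,2]>70)).astype(np.uint8)
n,l,s,ce=cv2.connectedComponentsWithStats(g)
for i in range(1,n):
    if s[i,4]>20: print(s[i],ce[i]+[275,225],atz("top",ce[i]+[275,225],.043))
```

```text
[ 16  11  13  23 221] [297.07692308 248.16742081] [[0.38034853 0.07761815 0.043     ]]
[  0  37  45   8 339] [297.73156342 265.71681416] [[0.3361305  0.07442389 0.043     ]]
```

View pics/blk.png

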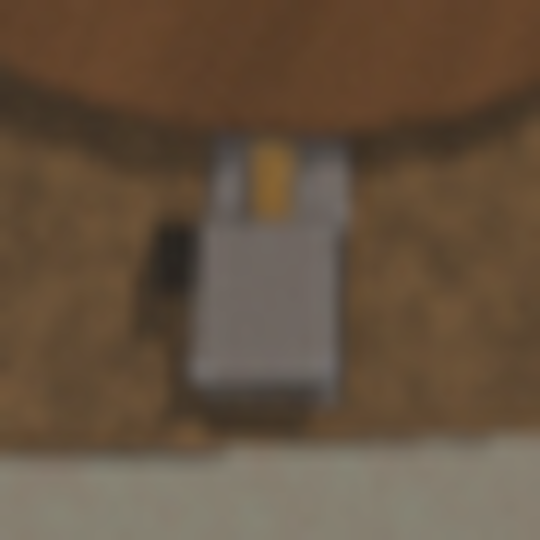

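Emit:
drive_tool:
  increments:
    - [6,6.5,0,0,0,0.07,1]
    - [5.6,6.9,0,0,0,0.07,1]
    - [5.1,7.3,0,0,0,0.07,1]
    - [2.3,3.8,0,0,0,0.035,1]
    - [2.2,3.9,0,0,0,0.035,1]
    - [2,4,0,0,0,0.035,1]
    - [1,2,0,0,0,0.02,1]
    - [0.5,1,0,0,0,0,1]

```text
clock: 9.85
tcp_pos: [0.6664, 0.028, 0.0856]
tool_rot: [-179.9, -0.1, 163.4]
wrist_force: [-3.4, -4.0, 0.0]
grip_width: -0.005
grip_force: 2.3
```

```bash
python3 arc.py 1 25
```

```text
t 9.85 [0.6664 0.028 ] z 0.0856 ang 334.95 R 0.1271 yaw 163.4 F [-3.4 -4.   0. ]
radial fix [ 0.3 -0.2]
[[0.9, 2.0], [0.9, 2.0], [0.9, 2.1], [0.8, 2.1], [0.8, 2.1], [0.7, 2.1], [0.7, 2.1], [0.7, 2.1], [0.6, 2.1], [0.6, 2.1], [0.6, 2.2], [0.5, 2.2], [0.5, 2.2], [0.4, 2.2], [0.4, 2.2], [0.4, 2.2], [0.3, 2.2], [0.3, 2.2], [0.3, 2.2], [0.2, 2.2], [0.2, 2.2], [0.1, 2.2], [0.1, 2.2], [0.1, 2.2], [0.0, 2.2]]
```

Emit:
drive_tool:
  increments:
    - [0.9,2,0,0,0,0.017,1]
    - [0.9,2,0,0,0,0.017,1]
    - [0.9,2.1,0,0,0,0.017,1]
    - [0.8,2.1,0,0,0,0.017,1]
    - [0.8,2.1,0,0,0,0.017,1]
    - [0.7,2.1,0,0,0,0.017,1]
    - [0.3,1,0,0,0,0.01,1]
    - [0,0,0,0,0,0,1]

```text
clock: 10.65
tcp_pos: [0.6725, 0.042, 0.086]
tool_rot: [180.0, 0.0, 169.8]
wrist_force: [-2.6, -3.2, -0.6]
grip_width: 0.0
grip_force: 1.6
```

```bash
python3 arc.py 1 20
python3 - <<'E'
from h import *
c=np.array([.5512,.0818])
for n in("top","side"):
    r.capture(n)
    for q,z in(("peg0",.078),("place",.038)):
        for m in r.mark_of(q,n)[:3]:
            p=atz(n,m["uv"],z)[0,:2]-c; print(n,q,round(m["score"],2),np.hypot(*p).round(3),(np.degrees(np.arctan2(p[1],p[0]))%360).round(1))
E
```

```text
t 10.65 [0.6725 0.042 ] z 0.086 ang 341.85 R 0.1277 yaw 169.8 F [-2.6 -3.2 -0.6]
radial fix [-0.2  0.1]
[[0.7, 2.1], [0.6, 2.1], [0.6, 2.1], [0.6, 2.2], [0.5, 2.2], [0.5, 2.2], [0.4, 2.2], [0.4, 2.2], [0.4, 2.2], [0.3, 2.2], [0.3, 2.2], [0.3, 2.2], [0.2, 2.2], [0.2, 2.2], [0.1, 2.2], [0.1, 2.2], [0.1, 2.2], [0.0, 2.2], [-0.0, 2.2], [-0.1, 2.2]]
top peg0 0.91 0.13 234.0
top peg0 0.74 0.135 349.5
top peg0 0.72 0.124 112.0
top place 0.89 0.078 171.2
side peg0 0.7 0.129 114.2
side peg0 0.6 0.125 351.8
side peg0 0.58 0.122 228.7
side place 0.65 0.093 175.0
side place 0.32 0.299 265.4
```

Emit:
drive_tool:
  increments:
    - [0.4,1.2,0,0,0,0.01,1]
    - [0.3,1.2,0,0,0,0.01,1]
    - [0.3,1.2,0,0,0,0.01,1]
    - [0.3,1.2,0,0,0,0.01,1]
    - [0.3,1.2,0,0,0,0.01,1]
    - [0.3,1.2,0,0,0,0.01,1]
    - [0.2,1,0,0,0,0.01,1]
    - [0.1,0.6,0,0,0,0.01,1]
    - [0,0,0,0,0,0,1]

```text
clock: 11.85
tcp_pos: [0.6751, 0.0508, 0.0864]
tool_rot: [180.0, 0.1, 174.4]
wrist_force: [2.6, -3.4, -0.8]
grip_width: 0.001
grip_force: 1.7
```

Emit:
drive_tool:
  increments:
    - [0.1,0.8,0,0,0,0.005,1]
    - [0.1,0.8,0,0,0,0.005,1]
    - [0.1,0.8,0,0,0,0.005,1]
    - [0.1,0.8,0,0,0,0.005,1]
    - [0,0,0,0,0,0,1]

```text
clock: 12.35
tcp_pos: [0.6752, 0.0541, 0.0864]
tool_rot: [180.0, 0.0, 175.6]
wrist_force: [2.3, -4.4, -0.9]
grip_width: 0.0
grip_force: 1.9
```

Emit:
drive_tool:
  increments:
    - [0.1,0.7,0,0,0,0.005,1]
    - [0.1,0.7,0,0,0,0.005,1]
    - [0.1,0.7,0,0,0,0.005,1]
    - [0,0,0,0,0,0,1]

```text
clock: 12.75
tcp_pos: [0.6754, 0.0562, 0.0863]
tool_rot: [180.0, 0.0, 176.4]
wrist_force: [2.6, -3.8, 0.7]
grip_width: 0.001
grip_force: 1.8
```

Emit:
drive_tool:
  increments:
    - [0.1,0.7,0,0,0,0.005,1]
    - [0.1,0.7,0,0,0,0.005,1]
    - [0.1,0.7,0,0,0,0.005,1]
    - [0,0,0,0,0,0,1]

```text
clock: 13.15
tcp_pos: [0.6756, 0.0584, 0.0863]
tool_rot: [180.0, 0.0, 177.3]
wrist_force: [3.1, -2.8, 0.5]
grip_width: 0.002
grip_force: 1.8
```

Emit:
drive_tool:
  increments:
    - [0.1,0.6,0,0,0,0.005,1]
    - [0.1,0.6,0,0,0,0.005,1]
    - [0,0.6,0,0,0,0.005,1]
    - [0,0,0,0,0,0,1]

```text
clock: 13.55
tcp_pos: [0.6758, 0.0589, 0.0862]
tool_rot: [-179.9, -0.0, 178.1]
wrist_force: [2.3, -5.1, 2.1]
grip_width: 0.002
grip_force: 2.7
```

Emit:
drive_tool:
  increments:
    - [0,0.5,0,0,0,0,1]
    - [0,0.5,0,0,0,0,1]
    - [0,0,0,0,0,0,1]

```text
clock: 13.85
tcp_pos: [0.6759, 0.0592, 0.0862]
tool_rot: [-179.9, -0.0, 178.1]
wrist_force: [1.4, -6.4, 1.5]
grip_width: 0.0
grip_force: 3.2
```

Emit:
drive_tool:
  increments:
    - [0,0.4,0,0,0,0,1]
    - [0,0.4,0,0,0,0,1]
    - [0,0,0,0,0,0,1]

```text
clock: 14.15
tcp_pos: [0.6759, 0.0593, 0.0863]
tool_rot: [-179.8, -0.0, 178.1]
wrist_force: [1.2, -7.4, 2.5]
grip_width: 0.003
grip_force: 3.7
```

Emit:
drive_tool:
  increments:
    - [0,0.7,0,0,0,0,1]
    - [0,0.7,0,0,0,0,1]
    - [0,0.7,0,0,0,0,1]
    - [0,0,0,0,0,0,1]

```text
clock: 14.55
tcp_pos: [0.6759, 0.0604, 0.0863]
tool_rot: [-179.7, -0.0, 178.0]
wrist_force: [0.8, -9.7, 3.7]
grip_width: -0.001
grip_force: 4.7
```

Emit:
drive_tool:
  increments:
    - [0,0.7,0,0,0,0,1]
    - [0,0.7,0,0,0,0,1]
    - [0,0,0,0,0,0,1]

```text
clock: 14.85
tcp_pos: [0.6759, 0.0605, 0.0862]
tool_rot: [-179.6, -0.0, 178.0]
wrist_force: [1.0, -10.5, 4.7]
grip_width: -0.002
grip_force: 5.3
```

Run:
```python
from h import *
I,D=r.capture("top"); cv2.imwrite("pics/b2.png",cv2.resize(I[120:270,230:370],None,fx=5,fy=5,interpolation=cv2.INTER_CUBIC)[150:])
for m in r.mark_of("place","top")[:2]: print(m["score"],atz("top",m["uv"],.038))
```

```text
0.78 [[0.47034592 0.08465648 0.038     ]]
```

Emit:
drive_tool:
  increments:
    - [0,0.7,0,0,0,0,1]
    - [0,0.7,0,0,0,0,1]
    - [0,0,0,0,0,0,1]

```text
clock: 15.25
tcp_pos: [0.6759, 0.0607, 0.0862]
tool_rot: [-179.5, -0.1, 177.9]
wrist_force: [0.8, -11.8, 4.8]
grip_width: 0.007
grip_force: 6.1
```

Emit:
drive_tool:
  increments:
    - [0,0.6,0,0,0,0,1]
    - [0,0.6,0,0,0,0,1]
    - [0,0,0,0,0,0,1]

```text
clock: 15.55
tcp_pos: [0.676, 0.0609, 0.0862]
tool_rot: [-179.4, -0.1, 177.9]
wrist_force: [-0.3, -14.6, 6.3]
grip_width: -0.0
grip_force: 6.9
```

Run:
```python
from h import *
I,D=r.capture("top"); a=cv2.imread("pics/top0.png")
f=lambda X:cv2.resize(X[225:260,275:320],None,fx=8,fy=8,interpolation=cv2.INTER_CUBIC)
J,_=r.capture("side"); S=cv2.imread("pics/side0.png"); g=lambda X:cv2.resize(X[225:260,330:375],None,fx=8,fy=8,interpolation=cv2.INTER_CUBIC)
cv2.imwrite("pics/b3.png",np.vstack([np.hstack([f(a),f(I)]),np.hstack([g(S),g(J)])]))
```

```text
(no output)
```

View pics/b3.png

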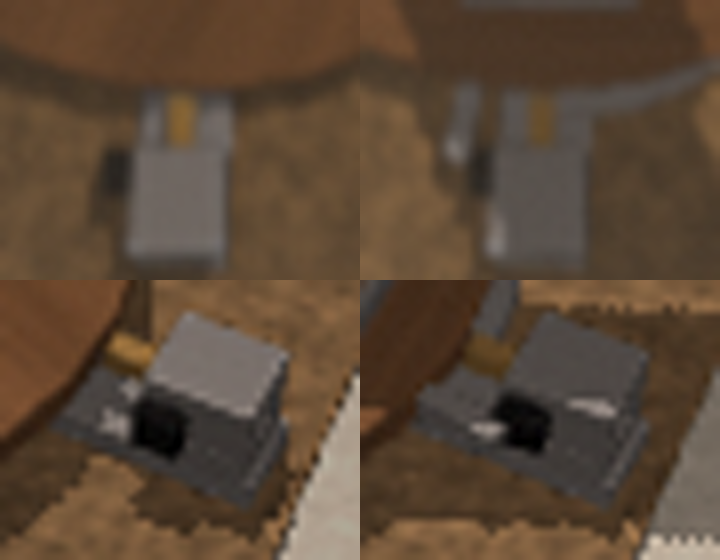

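Run:
```python
from h import *
b=cv2.imread("pics/b2.png"); # rows offset 150+30px.. scale5 origin (230,120)
x0,y0=(275-230)*5,(225-120)*5-150
c=b[y0:y0+175,x0:x0+225]
I,_=r.capture("top"); d=cv2.resize(I[225:260,275:320],None,fx=5,fy=5,interpolation=cv2.INTER_CUBIC)
cv2.imwrite("pics/b4.png",cv2.convertScaleAbs(np.hstack([cv2.resize(c,(360,280)),cv2.resize(d,(360,280))]),alpha=1.8))
```

```text
(no output)
```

View pics/b4.png

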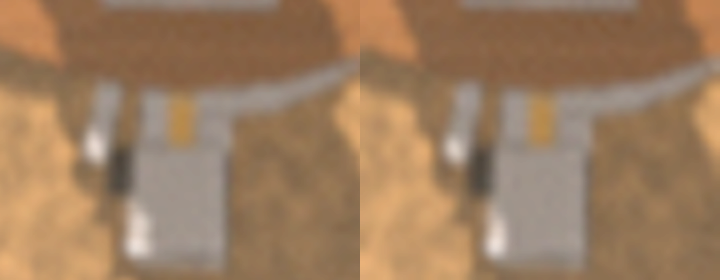

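Emit:
drive_tool:
  increments:
    - [0,0.5,0,0,0,0,1]
    - [0,0.5,0,0,0,0,1]
    - [0,0,0,0,0,0,1]

```text
clock: 16.0
tcp_pos: [0.676, 0.0611, 0.0862]
tool_rot: [-179.3, -0.1, 177.9]
wrist_force: [0.1, -14.8, 6.9]
grip_width: 0.003
grip_force: 7.4
```

Run:
```python
from h import *
s=r.sense();print(s["wrist_force"],s["tcp_pos"])
J,_=r.capture("side"); s=r.sense();print(s["wrist_force"],s["tcp_pos"])
g=lambda X:cv2.resize(X[215:265,320:385],None,fx=12,fy=12,interpolation=cv2.INTER_CUBIC)
cv2.imwrite("pics/b5.png",cv2.convertScaleAbs(g(J),alpha=2))
```

```text
[  0.1095463  -14.79383333   6.87940934] [0.67596897 0.06107042 0.08619726]
[ -0.2351199  -13.74326819   6.88047622] [0.67598545 0.06106961 0.08623633]
```

View pics/b5.png

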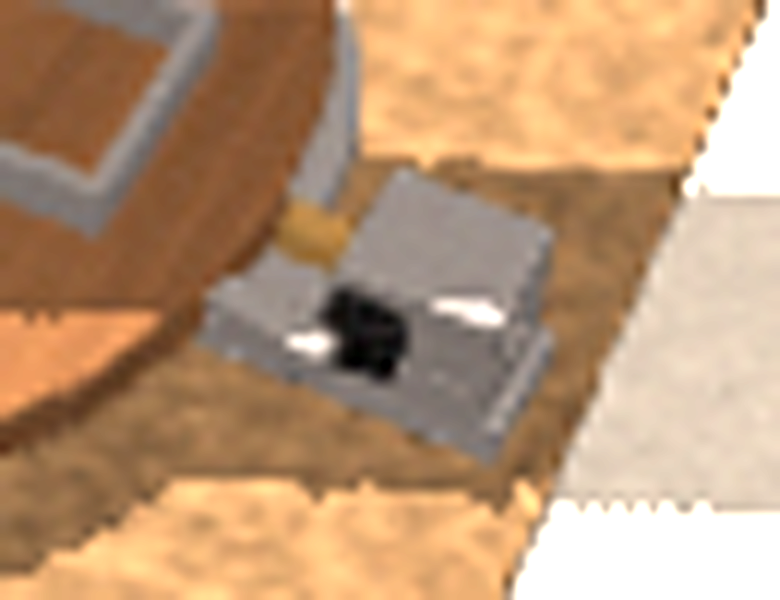

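Emit:
drive_tool:
  increments:
    - [0,-3,0,0,0,0,1]
    - [0,-6,0,0,0,0,1]
    - [0,-15,3,0,0,0,1]
    - [0,-10,30,0,0,0,1]
    - [0,-10,40,0,0,-0.14,1]
    - [-18,-27,30,0,0,-0.145,1]
    - [-18,-28,10,0,0,-0.145,0.5]
    - [-18,-28,0,0,0,-0.145,0]
    - [-18,-28,0,0,0,-0.145,0]
    - [-18,-28,0,0,0,-0.145,0]

```text
clock: 17.05
tcp_pos: [0.5843, -0.1136, 0.199]
tool_rot: [179.9, -0.1, 128.3]
wrist_force: [0.3, -0.9, -0.4]
grip_width: 0.684
grip_force: 0.0
```

Emit:
drive_tool:
  increments:
    - [-18,-27,0,0,0,-0.145,0]
    - [-18,-27,0,0,0,-0.07,0]
    - [-18,-25,0,0,0,0,0]
    - [-18,-20,0,0,0,0,0]
    - [-18,-20,0,0,0,0,0]
    - [0,0,0,0,0,0,0]
    - [0,0,0,0,0,0,0]

```text
clock: 17.75
tcp_pos: [0.4954, -0.2323, 0.1989]
tool_rot: [180.0, -0.1, 116.2]
wrist_force: [-0.2, -0.2, -0.2]
grip_width: 1.0
grip_force: 0.0
```

```bash
cat > look.py <<'E'
from h import *
c=np.array([.5512,.0818])
for n in("top","side"):
    I,D=r.capture(n)
    if n=="top": cv2.imwrite("pics/l.png",I); np.save("lD.npy",D)
    pk=[]
    for q,z in(("peg0",.078),("place",.038)):
        for m in r.mark_of(q,n)[:3]:
            p=atz(n,m["uv"],z)[0,:2]; d=p-c; print(n,q,round(m["score"],2),p.round(4),np.hypot(*d).round(4),(np.degrees(np.arctan2(d[1],d[0]))%360).round(1))
            if q=="peg0": pk.append(p)
    print("peg mean",np.mean(pk,0))
    o=r.outline_of("place",n)
    P,uv=cloud(n,D,np.ones_like(D,bool))
    k=(np.hypot(P[:,0]-.466,P[:,1]-.08)<.05)&(P[:,2]>.046)&(P[:,2]<.056)&(P[:,0]>.43); W=P[k]
    print("walls",len(W),cv2.minAreaRect((W[:,:2]*1000).astype(np.float32)))
    k=(np.hypot(P[:,0]-.49,P[:,1]+.256)<.06)&(P[:,2]>.072)&(P[:,2]<.095);T=P[k]
    if len(T): print("tin",len(T),T.mean(0).round(4),cv2.minAreaRect((T[:,:2]*1000).astype(np.float32)))
s=r.sense();print(s["tcp_pos"],s["tool_rot"],s["clock"])
E
python3 look.py
```

```text
top peg0 0.73 [ 0.4882 -0.0249] 0.1239 239.4
top peg0 0.72 [0.688 0.083] 0.1368 0.5
top peg0 0.69 [0.4886 0.1812] 0.1174 122.2
top place 0.57 [0.4698 0.0753] 0.0816 184.5
peg mean [0.5549179  0.07973671]
walls 153 ((465.742431640625, 80.41793823242188), (54.9450798034668, 61.81878662109375), 1.5100162029266357)
tin 235 [ 0.4882 -0.2506  0.082 ] ((489.9164123535156, -252.49928283691406), (44.31760025024414, 36.268096923828125), 23.57485008239746)
side peg0 0.77 [0.6732 0.0798] 0.122 359.1
side peg0 0.6 [0.4816 0.1855] 0.1249 123.9
side peg0 0.59 [ 0.4854 -0.0257] 0.126 238.5
side place 0.85 [0.4669 0.0739] 0.0847 185.4
side place 0.59 [ 0.7151 -0.0725] 0.2251 316.7
peg mean [0.54671488 0.07989502]
walls 160 ((467.8656921386719, 79.34198760986328), (56.94648361206055, 57.80205154418945), 0.9882829785346985)
tin 179 [ 0.4926 -0.2509  0.0801] ((494.6378173828125, -256.0455322265625), (43.49829864501953, 49.765869140625), 22.55455207824707)
[ 0.49612529 -0.23255235  0.19911083] [ 1.79979567e+02 -1.77729114e-02  1.16323475e+02] 18.15
```

Emit:
drive_tool:
  increments:
    - [-2,-12,-20,0,0,0,0]
    - [-2,-11.5,-30,0,0,0,0]
    - [0,0,-30,0,0,0,0]
    - [0,0,-30,0,0,0,0]
    - [0,0,-17,0,0,0,0]
    - [0,0,0,0,0,0,0]
    - [0,0,0,0,0,0,0]
  newtons: 30

```text
clock: 18.85
tcp_pos: [0.4926, -0.2566, 0.0728]
tool_rot: [179.9, 0.0, 116.3]
wrist_force: [0.6, -0.2, -0.5]
grip_width: 1.0
grip_force: 0.0
```

Emit:
drive_tool:
  increments:
    - [0,0,0,0,0,0,0.4]
    - [0,0,0,0,0,0,0.45]
    - [0,0,0,0,0,0,0.6]
    - [0,0,0,0,0,0,0.7]
    - [0,0,0,0,0,0,0.8]
    - [0,0,0,0,0,0,0.8]
  newtons: 30

```text
clock: 19.45
tcp_pos: [0.4926, -0.2571, 0.0733]
tool_rot: [179.9, 0.1, 116.2]
wrist_force: [-0.6, 0.5, 5.8]
grip_width: 0.513
grip_force: 32.4
```

Emit:
drive_tool:
  increments:
    - [0,0,10,0,0,0,0.8]
    - [0,0,30,0,0,0,0.8]
    - [0,0,40,0,0,0,0.8]
    - [0,15,30,0,0,-0.05,0.8]
    - [-3,30,0,0,0,-0.1,0.8]
    - [-4,40,0,0,0,-0.1,0.8]
    - [-4,40,0,0,0,-0.1,0.8]
    - [-4,40,0,0,0,-0.086,0.8]
    - [-4,40,0,0,0,0,0.8]
    - [-4,40,0,0,0,0,0.8]

```text
clock: 20.45
tcp_pos: [0.4678, -0.0103, 0.1823]
tool_rot: [-180.0, 0.0, 91.3]
wrist_force: [1.5, -0.3, -1.6]
grip_width: 0.512
grip_force: 31.5
```

Emit:
drive_tool:
  increments:
    - [-3,40,0,0,0,0,0.8]
    - [-1,30,0,0,0,0,0.8]
    - [0,15,0,0,0,0,0.8]
    - [0,7,0,0,0,0,0.8]
    - [0,0,-20,0,0,0,0.8]
    - [0,0,-20,0,0,0,0.8]
    - [0,0,0,0,0,0,0.8]
    - [0,0,0,0,0,0,0.8]
    - [0,0,0,0,0,0,0.8]

```text
clock: 21.35
tcp_pos: [0.4655, 0.08, 0.1431]
tool_rot: [179.9, -0.0, 91.2]
wrist_force: [0.3, 0.4, -1.9]
grip_width: 0.51
grip_force: 31.4
```

Run:
```python
from h import *
s=r.sense();print(s["clock"],s["tcp_pos"],s["tool_rot"],s["wrist_force"],s["grip_width"])
o=np.zeros((0,1120,3),np.uint8)
for n in("top","side"):
    I,D=r.capture(n); np.save(n+"D2.npy",D); cv2.imwrite(f"pics/{n}2.png",I)
    P,uv=cloud(n,D,np.ones_like(D,bool))
    k=(abs(P[:,0]-.466)<.05)&(abs(P[:,1]-.08)<.06)&(P[:,2]>.06)&(P[:,2]<.2)
    for z in np.arange(.07,.2,.01):
        W=P[k&(P[:,2]>=z)&(P[:,2]<z+.01)]
        if len(W)>4: print(n,z.round(2),len(W),W.min(0)[:2].round(3),W.max(0)[:2].round(3))
    for m in r.mark_of("tin",n)[:3]: print("tin",m["score"],atz(n,m["uv"],.09))
I=cv2.imread("pics/side2.png"); cv2.imwrite("pics/s2.png",cv2.resize(I[100:260,280:440],None,fx=3.7,fy=3.7,interpolation=cv2.INTER_CUBIC))
```

```text
21.35 [0.46549345 0.07998776 0.14307729] [ 1.79906004e+02 -3.38628806e-04  9.12149048e+01] [ 0.31558562  0.35404527 -1.87336799] 0.5097632883901873
tin 0.89 [[ 0.30307906 -0.16071896  0.09      ]]
tin 0.58 [[ 0.31303305 -0.26896732  0.09      ]]
side 0.09 62 [0.444 0.062] [0.487 0.105]
side 0.1 71 [0.443 0.073] [0.489 0.105]
side 0.11 67 [0.439 0.082] [0.489 0.105]
side 0.12 85 [0.433 0.085] [0.499 0.105]
side 0.13 110 [0.431 0.074] [0.502 0.106]
side 0.14 164 [0.431 0.06 ] [0.502 0.105]
side 0.15 220 [0.431 0.061] [0.502 0.104]
side 0.16 82 [0.417 0.069] [0.513 0.095]
side 0.17 136 [0.416 0.068] [0.516 0.096]
side 0.18 100 [0.416 0.065] [0.516 0.099]
side 0.19 111 [0.416 0.068] [0.516 0.101]
tin 0.65 [[ 0.2857517  -0.08600022  0.09      ]]
tin 0.6 [[0.47280264 0.07501447 0.09      ]]
tin 0.56 [[ 0.29651152 -0.17527022  0.09      ]]
```

View pics/s2.png

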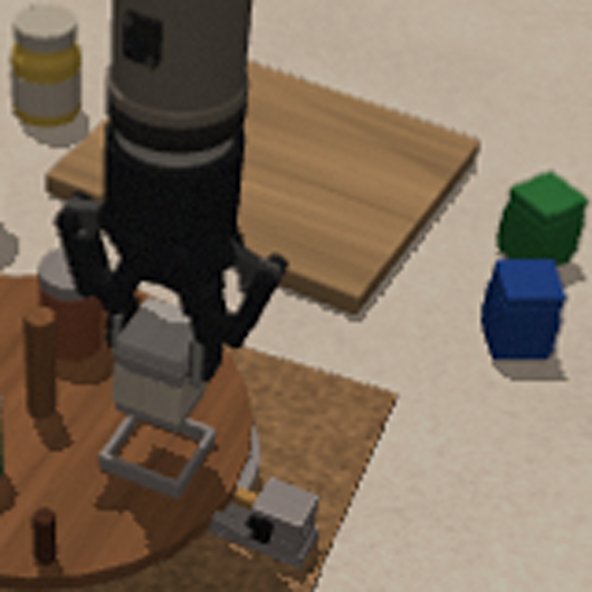

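Run:
```python
from h import *
r.capture("side"); I,D=r.capture("side"); P,uv=cloud("side",D,np.ones_like(D,bool))
def box(z0,z1,rad=.05): 
    k=(abs(P[:,0]-.466)<.035)&(abs(P[:,1]-.08)<rad)&(P[:,2]>z0)&(P[:,2]<z1); return P[k]
T=box(.088,.118,.035); f=T[T[:,1]>.095]; print("tin +y face",len(f),np.percentile(f[:,1],[10,50,90]).round(4),"x range",np.percentile(f[:,0],[2,98]).round(4), "slope deg",np.degrees(np.polyfit(f[:,0],f[:,1],1)[0]).round(2))
W=box(.040,.047); f=W[W[:,1]>.098]; print("wall +y outer",len(f),np.percentile(f[:,1],[10,50,90]).round(4),"x range",np.percentile(f[:,0],[2,98]).round(4),"slope",np.degrees(np.polyfit(f[:,0],f[:,1],1)[0]).round(2))
W=box(.047,.056); 
for nm,ax in(("x",0),("y",1)):
    h,e=np.histogram(W[:,ax],bins=np.arange(.42,.52,.002) if ax==0 else np.arange(.04,.13,.002)); print(nm,[(round(a,3),int(b)) for a,b in zip(e,h) if b>3])
```

```text
tin +y face 168 [0.1014 0.1029 0.1043] x range [0.4435 0.4876] slope deg 2.73
wall +y outer 53 [0.1051 0.1064 0.1084] x range [0.4399 0.4927] slope -3.89
x [(np.float64(0.438), 9), (np.float64(0.44), 8), (np.float64(0.442), 17), (np.float64(0.444), 5), (np.float64(0.45), 4), (np.float64(0.458), 5), (np.float64(0.49), 7), (np.float64(0.492), 10), (np.float64(0.494), 8)]
y [(np.float64(0.052), 4), (np.float64(0.054), 6), (np.float64(0.068), 4), (np.float64(0.086), 5), (np.float64(0.096), 5), (np.float64(0.102), 11), (np.float64(0.104), 13), (np.float64(0.106), 18)]
```

Emit:
drive_tool:
  increments:
    - [1,-2,-12,0,0,0,0.8]
    - [0,0,-12,0,0,0,0.8]
    - [0,0,-8,0,0,0,0.8]
    - [0,0,-4,0,0,0,0.8]
    - [0,0,-2,0,0,0,0.8]
    - [0,0,-2,0,0,0,0.8]
    - [0,0,-1.5,0,0,0,0.8]
    - [0,0,0,0,0,0,0.8]

```text
clock: 22.45
tcp_pos: [0.4658, 0.0783, 0.1007]
tool_rot: [180.0, 0.0, 91.3]
wrist_force: [-0.1, 0.9, -2.0]
grip_width: 0.508
grip_force: 31.5
```

Emit:
drive_tool:
  increments:
    - [0,0,-1.5,0,0,0,0.8]
    - [0,0,-1,0,0,0,0.8]
    - [0,0,0,0,0,0,0.8]

```text
clock: 22.75
tcp_pos: [0.4657, 0.0782, 0.0981]
tool_rot: [-180.0, 0.0, 91.3]
wrist_force: [-0.5, -0.2, -1.8]
grip_width: 0.513
grip_force: 31.5
```

Emit:
drive_tool:
  increments:
    - [0,0,-1.5,0,0,0,0.8]
    - [0,0,-1.5,0,0,0,0.8]
    - [0,0,0,0,0,0,0.8]

```text
clock: 23.05
tcp_pos: [0.4655, 0.0782, 0.0949]
tool_rot: [-180.0, 0.0, 91.3]
wrist_force: [-0.0, 0.1, -1.1]
grip_width: 0.511
grip_force: 31.5
```

Emit:
drive_tool:
  increments:
    - [0,0,-1,0,0,0,0.8]
    - [0,0,-1,0,0,0,0.8]
    - [0,0,0,0,0,0,0.8]

```text
clock: 23.35
tcp_pos: [0.4656, 0.0782, 0.093]
tool_rot: [-180.0, -0.0, 91.3]
wrist_force: [0.4, 0.0, -1.2]
grip_width: 0.513
grip_force: 31.5
```

Emit:
drive_tool:
  increments:
    - [0,0,-1,0,0,0,0.8]
    - [0,0,-1,0,0,0,0.8]
    - [0,0,0,0,0,0,0.8]

```text
clock: 23.65
tcp_pos: [0.4658, 0.0783, 0.0913]
tool_rot: [180.0, 0.0, 91.3]
wrist_force: [-1.0, 0.2, 1.0]
grip_width: 0.51
grip_force: 31.7
```

Emit:
drive_tool:
  increments:
    - [0,0,-0.7,0,0,0,0.8]
    - [0,0,0,0,0,0,0.8]
    - [0,0,0,0,0,0,0.42]
    - [0,0,0,0,0,0,0.35]
    - [0,0,0,0,0,0,0.3]
    - [0,0,0,0,0,0,0.3]

```text
clock: 24.25
tcp_pos: [0.4657, 0.0782, 0.0903]
tool_rot: [-180.0, -0.0, 91.3]
wrist_force: [0.0, 1.1, -0.0]
grip_width: 0.698
grip_force: 0.0
```

Emit:
drive_tool:
  increments:
    - [0,0,5,0,0,0,0.3]
    - [0,0,10,0,0,0,0.3]
    - [0,0,25,0,0,0,0.3]
    - [0,0,40,0,0,0,0.3]
    - [0,0,40,0,0,0,0.3]
    - [0,-30,20,0,0,0,0.3]
    - [0,-40,0,0,0,0,0.3]
    - [0,-40,0,0,0,0,0.3]
    - [0,-40,0,0,0,0,0.3]
    - [0,-30,0,0,0,0,0.3]

```text
clock: 25.25
tcp_pos: [0.4655, -0.1045, 0.2314]
tool_rot: [179.9, 0.1, 91.1]
wrist_force: [0.9, 0.5, 0.6]
grip_width: 0.697
grip_force: 0.0
```

Run:
```python
from h import *
s=r.sense();print(s["clock"],s["tcp_pos"],s["grip_width"])
out=[]
for n in("top","side"):
    I,D=r.capture(n); P,uv=cloud(n,D,np.ones_like(D,bool))
    k=(abs(P[:,0]-.466)<.04)&(abs(P[:,1]-.08)<.04)&(P[:,2]>.09)&(P[:,2]<.13);T=P[k]
    print(n,len(T),T.mean(0).round(4),np.percentile(T[:,2],[5,50,95]).round(4),cv2.minAreaRect((T[:,:2]*1000).astype(np.float32)))
    A=np.c_[T[:,:2],np.ones(len(T))]; print("tilt",np.linalg.lstsq(A,T[:,2],rcond=None)[0][:2].round(3))
    out.append(cv2.resize((I[150:280,240:350] if n=="top" else I[150:280,270:380]),None,fx=3.6,fy=3.6,interpolation=cv2.INTER_CUBIC))
cv2.imwrite("pics/end.png",np.hstack(out))
```

```text
25.25 [ 0.46549156 -0.10445244  0.2314165 ] 0.6967112778462782
top 324 [0.4647 0.0765 0.1003] [0.0969 0.1004 0.1035] ((464.3116760253906, 77.5435562133789), (43.8647346496582, 44.156829833984375), 1.4810611009597778)
tilt [-0.008  0.033]
side 312 [0.4648 0.0832 0.0981] [0.0923 0.0987 0.1006] ((466.1958923339844, 80.69509887695312), (44.266624450683594, 44.931884765625), 1.8331741094589233)
tilt [ 0.025 -0.052]
```

View pics/end.png

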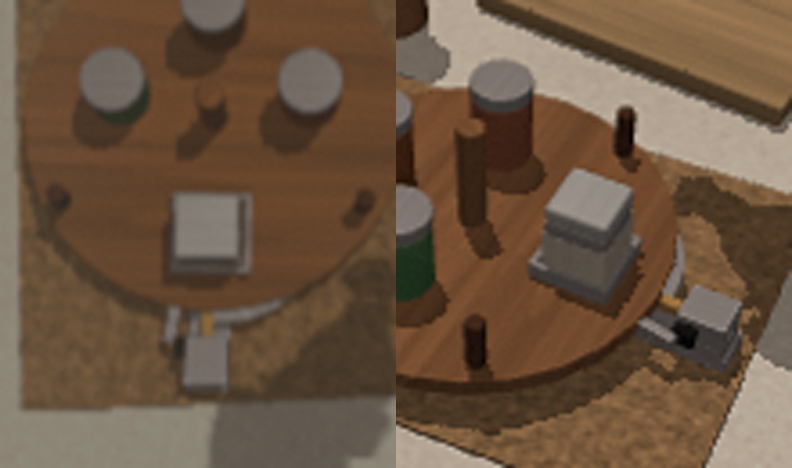

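```bash
python3 -c "
from workcell import r
print(r.close_job())"
```

```text
the job is handed in; nothing more can be done
None
```

The job is handed in: the carousel is turned home, the tin stands fully down in its place and released, and the bolt looks snapped out behind the cam in the pictures (not tested by pushing back); the gripper brushed one of the fixed carousel jars on the way (about 10 N), and the hand-in returned no verdict.

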